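Re-divide the condiment tray and fill it

TASK

Set up the condiment tray: lift the dark divider out of the middle pair of grooves and seat it fully home in the pair nearest the right-hand end (as seen from the robot), then stand the four jars in the tray. In the wide bay that this makes, the yellow-lidded jar goes at the left, with the red-lidded jar beside it, between it and the divider; in the narrow bay at the right, the green-lidded spice jar goes at the back and the white-lidded one in front of it. Set the glass jars down upright rather than dropping them, knock nothing over, and leave the two mugs and the egg timer where they are.

Things in the scene. Friction and masses are not known exactly. Their poses are not given: they have to be found in the camera images.
- tray: Pale wooden tray, fixed, 144 (x) x 270 (y) mm; origin at its centre at worktop height, +y to its left end, +x to its back; yaw within 0.3 rad. Floor 12 mm up, inside 116 x 250 mm; long walls 50 mm high, end walls 58. Upright groove pairs in the long walls at y = 0, +61 and -61 mm (right), 13 mm wide, 9 deep, flared to 25 at the top. Divider at right: bays y -57 to +125 and -125 to -65 mm.
- divider: Loose dark wooden divider, standing in the tray's middle grooves on its floor, 60 g. Panel 124 mm long (its x, along the tray's x), 8 thick (its y), 40 high; a 50 mm wide tab in the middle of its top edge rises to 54 mm: grip it there, across the thickness. Origin at the centre of its underside. Play in a groove: 2.5 mm either way across, 5 mm lengthwise.
- yellow_jar: Glass jar of red preserve with a yellow lid, 69 mm diameter overall (lid 64 mm, body 66 mm), 112 mm tall, about 0.44 kg. Origin at the centre of its underside, z up along its axis. Starts upright on the chopping board (board top 22 mm above the worktop). 
- red_jar: Glass jar with pale contents and a red lid, body 56 (its x) x 62 (its y) mm, lid 56 mm diameter, 86 mm tall, about 0.36 kg. Origin at the centre of its underside, z up along its axis. Starts upright on the chopping board (board top 22 mm above the worktop). 
- green_spice: Slim spice jar with a green lid, 46 mm diameter, 106 mm tall, about 0.11 kg. Origin at the centre of its underside, z up along its axis. Starts upright on the chopping board (board top 22 mm above the worktop). 
- white_spice: Slim spice jar with a white lid, 44 mm diameter, 109 mm tall, about 0.11 kg. Origin at the centre of its underside, z up along its axis. Starts upright on the chopping board (board top 22 mm above the worktop). 
- green_mug: Bystander: plain green mug, 92 mm wide and 100 mm tall, standing behind the work at the right. Leave it alone. Origin under its middle.
- egg_timer: Bystander: round egg timer, white above and red below, 67 mm wide and 56 mm tall, standing behind the work, near the right end of the toaster. Leave it alone. Origin under its middle.
- striped_mug: Bystander: white mug with a dark band, 84 mm wide and 91 mm tall, standing far left in front of the microwave. Leave it alone. Origin under its middle.

How it is judged:
By the outcome, as a careful person would: the job done as asked, in the order asked, and still so for the second after the job is handed in, with the robot touching nothing.
It also fails if it takes over 141 s, if anything falls off the work surface, if the arm or the gripper's body presses on something with over 40 N, if the wrist force passes 120 N, or if a joint passes its speed limit or range.

ROBOT

A 6-joint arm with a two-finger parallel gripper is mounted at the origin on a cart in front of the work surface, level with it; the furniture and walls round the work are solid. World frame = base frame: x ahead of the robot, y to its left, z up, the work surface at z = 0. Lengths are in m, angles in degrees, forces in N, time in s.
With the tool pointing down it reaches from about 0.3 to 0.75 m from the base axis. Payload 8.5 kg.
Tool frame: the origin (TCP) lies at the very end of the fingers, on their centre line; the grasp point (between the pads) lies 19 mm behind it (pinch_z is the distance from the TCP to the grasp point, in m); z points along the fingers, y is the line along which they close (so a half turn about z gives the same grasp; the last joint's range is limited). The gripper opens to 88 mm and grips with 3 to 60 N. Pads are 18 mm wide; open, the fingers measure 123 mm over their backs; the gripper's body (75 mm by 187 mm) begins 45 mm behind the grasp point.
Start: joints at [56.82, 21.807, 74.336, -0, 83.858, -12.336], TCP at [0.196, 0.514, 0.239] pointing down, gripper open.
Joint ranges: [-178.18, 178.18], [-50.72, 133.34], [12.68, 142.11], [-81.47, 261.47], [9.98, 163.14], [-165.26, 165.26]. Speed limits (degrees/s): [136.94, 136.94, 180, 180, 180, 180].

INTERFACE

Orientations are given as a 3x3 rotation matrix whose columns are the frame's x, y, z axes.
In Python, from station import * gives the robot as it stands.
- The arm moves only by the tool carry_out, never from a script. Its argument "moves" is a list of rows, each an object with "slide": the shift along the world's x, y, z in cm, a list of three; "rotation": the turn, a rotation vector about the world's x, y, z in rad, a list of three; "gripper": the opening, from 0 (shut) to 1 (fully open). A call has 1 to 20 rows; each row is the pose to reach, as a shift and turn from the pose commanded when the call began; what a row does not reach only later rows make up. A row lasts 1/8 s, in which the tool goes at most 62.5 mm and 10.7 degrees, less where a joint would pass 70% of its speed; a pose out of reach is approached as far as the arm can. A call with a gripper value outside its range is refused whole. The fingers move at their own pace and stop on an object; "squeeze" is the grip in N (left out, the last holds). Time passes only in rows, so rows that repeat a pose let the fingers close. It gives the time, the measured TCP pose, the force, the opening and the grip force at its end, in the units of the state.
- state(): the state, without advancing time (a new reading comes with each control period).
- grab_frame(name): name is "side" or "top"; returns a dict with "image" (384x512x3 uint8, red, green, blue), "fx", "fy", "cx", "cy" (pixels), "k1" (the pictures are not rectified: a ray, as slopes to the right and down, at radius r is drawn at 1 + k1 r^2 times it, then the intrinsics apply), "R" (3x3) and "t" (3): a world point X has camera coordinates R X + t. Camera axes: x right, y down, z forward; pixel columns grow to the right and rows downward; lengths in m; the calibration is good to about 2 mm. A picture is of the moment at which its call begins. There is no depth.
- job_done(): hands the job in; it is judged then, once.
The state is a dict: "clock": time; "joint_pos": joint angles; "qd": joint speeds; "effort": joint torques, N m; "tool_pos": TCP position; "tcp_rot": TCP orientation; "contact_force": force on the tool from outside, world axes, zero at the start; "ft_torque": the same for the moment, N m; "grip_width": finger opening in m; "gripper_force": force on a finger pad.
Only numpy, scipy, OpenCV 4.12 (cv2) and the standard library are available. Lean on these libraries where they do the work, as an engineer would, in place of code of your own. Each camera call takes 0.05 s, during which the arm holds its last target. There are 200 camera calls.

## Working session

There is one attempt and no reset: what is moved stays moved. The work goes in short steps, Python scripts to look and compute and a tool call to move; the robot and the scene stay as the last step left them, time stands still between calls to the robot, and variables do not carry over. Pictures are saved under pics/ and viewed, at most 14 in all, crops included, and the job is handed in when it is done.

Besides the shell and the picture viewer there is one more tool, called after "Emit:" as a command line: name --argument value ..., lists and objects as JSON in quotes. carry_out: Moves the arm, as the interface text tells. Its arguments: {"type":"object","properties":{"moves":{"type":"array","items":{"type":"object","properties":{"slide":{"type":"array","items":{"type":"number"}},"rotation":{"type":"array","items":{"type":"number"}},"gripper":{"type":"number"}}}},"squeeze":{"type":"number"}},"required":["moves"]}

```bash
mkdir -p pics; ls; python3 - <<'E'
from station import *
import cv2
s=state(); print(s)
for n in ("side","top"):
    f=grab_frame(n); cv2.imwrite(f"pics/{n}0.png",f["image"][:,:,::-1])
    print(n,{k:f[k] for k in f if k!="image"})
E
```

```text
pics
{'clock': 0.0, 'joint_pos': array([ 5.68205546e+01,  2.18402339e+01,  7.43824996e+01, -2.13027683e-03,
        8.38578416e+01, -1.23344236e+01]), 'qd': array([-0.02150639,  0.04266531,  0.04233946,  0.05573459,  0.02909324,
        0.00142508]), 'effort': array([ 1.19985361e-03, -4.37917221e+01, -2.24567324e+01,  7.14043994e-02,
        3.50325869e-02, -1.11622339e-04]), 'tool_pos': array([0.19556077, 0.51377022, 0.23815812]), 'tcp_rot': array([[-9.34547680e-01,  3.55837165e-01, -7.38676053e-04],
       [ 3.55837834e-01,  9.34546950e-01, -1.19724836e-03],
       [ 2.64301989e-04, -1.38173457e-03, -9.99999010e-01]]), 'contact_force': array([-0.54856816,  0.03403687,  0.04005689]), 'ft_torque': array([ 0.02382561, -0.04811043,  0.03636117]), 'gripper_force': 0.0, 'grip_width': 0.08821155659664444}
side {'fx': 396.77112158197724, 'fy': 396.77112158197724, 'cx': 254.74862766253588, 'cy': 191.29349160482977, 'k1': -0.1244151266232289, 'R': array([[ 9.93813601e-01, -1.11056691e-01, -9.67978298e-04],
       [-9.16792596e-02, -8.15428999e-01, -5.71550926e-01],
       [ 6.26852369e-02,  5.68103827e-01, -8.20566026e-01]]), 't': array([-0.57104611,  0.14908618,  1.13092491])}
top {'fx': 424.2892224907975, 'fy': 424.2892224907975, 'cx': 255.91932866851442, 'cy': 189.87818694246783, 'k1': -0.10724904863459492, 'R': array([[ 0.05582335, -0.99841262,  0.00748243],
       [-0.9753293 , -0.05613274, -0.2134991 ],
       [ 0.2135802 ,  0.0046204 , -0.97691461]]), 't': array([0.04711571, 0.58659627, 1.45225907])}
```

View pics/side0.png

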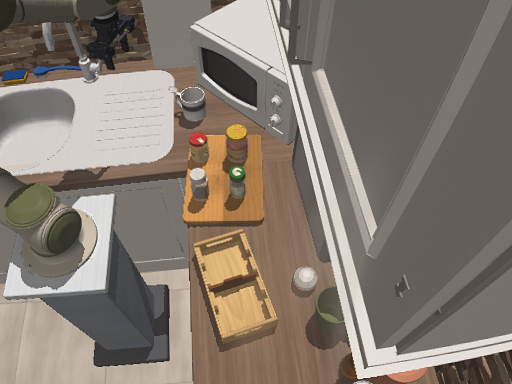

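View pics/top0.png

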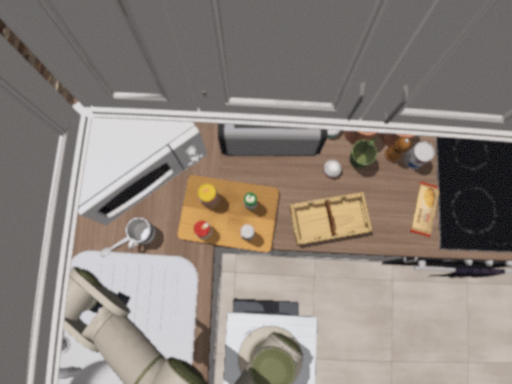

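The top view shows the lids at yellow (207,193), red (203,229), green (251,201) and white (248,232), with the tray around (331,219). The side view shows the same items on the board at x 185-265, with the tray around (235,285). I'll enlarge both.

```bash
python3 - <<'E'
import cv2
t=cv2.imread("pics/top0.png")[165:265,175:385]; cv2.imwrite("pics/t1.png",cv2.resize(t,None,fx=3.8,fy=3.8,interpolation=cv2.INTER_CUBIC))
t=cv2.imread("pics/side0.png")[115:350,175:285]; cv2.imwrite("pics/s1.png",cv2.resize(t,None,fx=2.5,fy=2.5,interpolation=cv2.INTER_CUBIC))
E
```

```text
(no output)
```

View pics/t1.png

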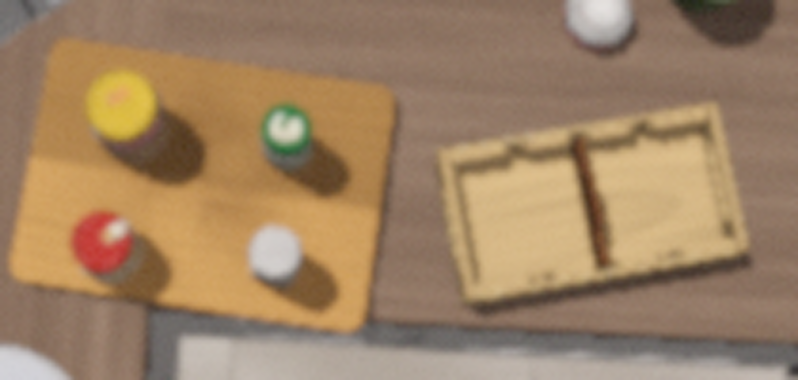

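View pics/s1.png

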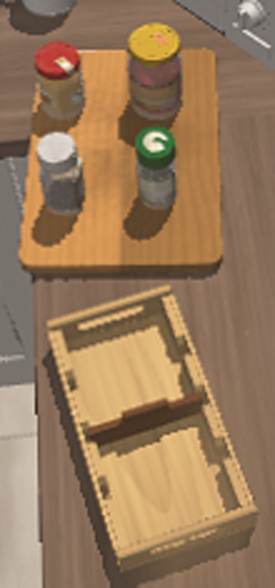

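The crops show clean lids and the tray's outer corners at about (440,150), (717,105), (747,258) and (472,307) in the top crop. I'll triangulate the lids and fit the tray silhouette in both views.

```bash
cat > h.py <<'E'
import numpy as np, cv2
from scipy.optimize import least_squares, minimize
def project(f,X):
    c=np.atleast_2d(X)@f["R"].T+f["t"]; s=c[:,:2]/c[:,2:]
    s=s*(1+f["k1"]*(s**2).sum(1,keepdims=True))
    return s*[f["fx"],f["fy"]]+[f["cx"],f["cy"]]
def locate(fs,px):
    "triangulate one point from several (frame, pixel)"
    r=least_squares(lambda X:np.concatenate([(project(f,X)[0]-p) for f,p in zip(fs,px)]),[.5,.1,.1])
    return r.x,np.abs(r.fun).max()
def at_z(f,p,z):
    return least_squares(lambda q:project(f,[q[0],q[1],z])[0]-p,[.5,0]).x
def blob(f,box,fn):
    x0,y0,x1,y1=box; im=f["image"][y0:y1,x0:x1]
    m=fn(cv2.cvtColor(im,cv2.COLOR_RGB2HSV).astype(int)).astype(np.uint8)
    n,l,st,c=cv2.connectedComponentsWithStats(m); k=1+st[1:,4].argmax()
    m=cv2.morphologyEx((l==k).astype(np.uint8),cv2.MORPH_CLOSE,np.ones((5,5)))
    cs,_=cv2.findContours(m,0,1); hull=cv2.convexHull(np.vstack(cs))
    M=cv2.moments(hull); c=np.array([M['m10']/M['m00'],M['m01']/M['m00']])+[x0,y0]
    return c,hull[:,0]+[x0,y0],M['m00']
E
python3 - <<'E'
from station import *; from h import *
fs=[grab_frame("side"),grab_frame("top")]
H=lambda a,b,s,v:(lambda h:(h[...,0]>=a)&(h[...,0]<=b)&(h[...,1]>s)&(h[...,2]>v))
red=lambda h:((h[...,0]<6)|(h[...,0]>172))&(h[...,1]>170)&(h[...,2]>90)
wh=lambda h:(h[...,1]<45)&(h[...,2]>140)
L={"yellow":((220,120,255,145),(195,178,220,205),H(20,32,170,150),.134),
"red":((185,128,212,150),(190,217,215,243),red,.108),
"green":((225,162,250,185),(240,188,262,212),H(50,85,100,40),.128),
"white":((187,165,212,185),(237,222,260,243),wh,.131)}
for n,(b0,b1,fn,z) in L.items():
    a=[blob(f,b,fn) for f,b in zip(fs,(b0,b1))]
    X,e=locate(fs,[q[0] for q in a]); print(n,X.round(4),round(e,2),[q[0].round(1) for q in a],[q[2] for q in a],"at z",[at_z(f,q[0],z-.006).round(4) for f,q in zip(fs,a)])
# tray: corner lines from hull of pale mask -> fit silhouettes
pale=lambda h:(h[...,0]>12)&(h[...,0]<28)&(h[...,1]>60)&(h[...,2]>150)
B=[(185,225,285,350),(285,185,380,250)]
hs=[blob(f,b,pale) for f,b in zip(fs,B)]
P=[(x,y,z) for x in(-.072,.072) for y in(-.135,.135) for z in(0,.058)]
def mask(f,p,b,s=8):
    x,y,a=p; c,si=np.cos(a),np.sin(a); Q=np.array(P)@np.array([[c,si,0],[-si,c,0],[0,0,1]])+[x,y,0]
    m=np.zeros(((b[3]-b[1])*s,(b[2]-b[0])*s),np.uint8)
    cv2.fillConvexPoly(m,cv2.convexHull(((project(f,Q)-b[:2]+.5)*s).astype(np.float32)).astype(np.int32),1)
    return cv2.resize(m.astype(np.float32),None,fx=1/s,fy=1/s,interpolation=cv2.INTER_AREA)
T=[]
for f,b,h in zip(fs,B,hs):
    m=np.zeros((b[3]-b[1],b[2]-b[0]),np.uint8); cv2.fillConvexPoly(m,(h[1]-b[:2]).astype(np.int32),1); T.append(m.astype(np.float32))
for sel in ([0,1],[0],[1]):
    r=minimize(lambda p:sum(np.abs(mask(fs[i],p,B[i])-T[i]).sum() for i in sel),[.5,-.2,.15],method="Nelder-Mead",options=dict(initial_simplex=[[.5,-.15,.15],[.53,-.15,.15],[.5,-.12,.15],[.5,-.15,.25]]))
    print(sel,r.x.round(4),r.fun,[t.sum() for t in T])
# overlay
r=minimize(lambda p:sum(np.abs(mask(fs[i],p,B[i])-T[i]).sum() for i in (0,1)),r.x,method="Nelder-Mead")
x,y,a=r.x;c,s=np.cos(a),np.sin(a)
out=[]
for f,b in zip(fs,B):
    im=cv2.resize(f["image"][b[1]:b[3],b[0]:b[2],::-1],None,fx=4,fy=4,interpolation=cv2.INTER_CUBIC)
    def pl(pts,col):
        Q=np.array(pts)@np.array([[c,s,0],[-s,c,0],[0,0,1]])+[x,y,0]
        cv2.polylines(im,[((project(f,Q)-b[:2]+.5)*4).astype(np.int32)],True,col,1)
    for hx,hy,z in((.072,.135,.058),(.072,.135,0),(.058,.125,.012)): pl([(-hx,-hy,z),(hx,-hy,z),(hx,hy,z),(-hx,hy,z)],(255,0,0))
    for yy in(0,-.061,.061): pl([(-.06,yy,.05),(.06,yy,.05)],(0,255,0))
    pl([(-.025,-.004,.066),(.025,-.004,.066),(.025,.004,.066),(-.025,.004,.066)],(255,0,255))
    out.append(im)
hh=max(o.shape[0] for o in out); cv2.imwrite("pics/ov.png",np.hstack([cv2.copyMakeBorder(o,0,hh-o.shape[0],0,0,0) for o in out]))
E
```

```text
yellow [0.5468 0.247  0.1371] 0.25 [array([236.2, 131.4]), array([206.4, 192.6])] [206.0, 178.5] at z [array([0.5465, 0.2554]), array([0.5495, 0.2483])]
red [0.426  0.2578 0.1089] 0.2 [array([197.2, 138.6]), array([201.3, 228.9])] [133.0, 114.0] at z [array([0.4248, 0.264 ]), array([0.4275, 0.2588])]
green [0.529  0.0983 0.1275] 2.41 [array([236.6, 171.9]), array([250.3, 203.5])] [142.5, 5.5] at z [array([0.5346, 0.1046]), array([0.5218, 0.0965])]
white [0.4243 0.1018 0.1345] 0.32 [array([196.9, 173.6]), array([246.9, 231.1])] [127.0, 125.0] at z [array([0.4226, 0.1089]), array([0.4264, 0.1023])]
[0, 1] [ 0.4993 -0.1928  0.2294] 894.453125 [np.float32(5555.0), np.float32(3346.0)]
[0] [ 0.4951 -0.1813  0.2329] 507.21875 [np.float32(5555.0), np.float32(3346.0)]
[1] [ 0.5041 -0.1933  0.2202] 172.34375 [np.float32(5555.0), np.float32(3346.0)]
```

View pics/ov.png

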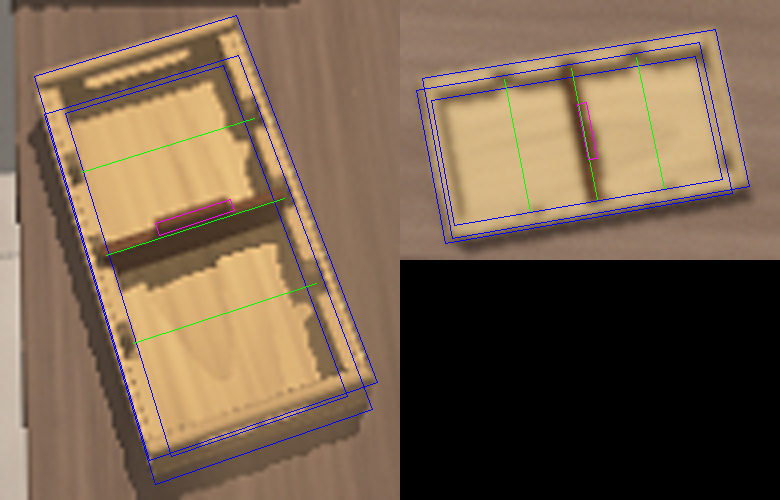

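The overlay fits well. In the top view the dark divider's midline runs from (567,68) to (597,202), about 1.5-2 px left of the fit. I'll pin the divider from those pixels and locate the green lid by hand-picked pixel.

```bash
python3 - <<'E'
from station import *; from h import *
S,T=grab_frame("side"),grab_frame("top")
top=lambda u,v:(285+(u-400)/4-.4,185+v/4-.4); sid=lambda u,v:(185+u/4-.4,225+v/4-.4)
a,b=at_z(T,top(567,70),.05),at_z(T,top(597,202),.05)
print("div top ends",a,b,(a+b)/2, np.arctan2(*( (a-b)*[-1,1] )[::1]) , np.linalg.norm(a-b))
for z,c in((.052,[(100,247),(285,195)]),):
    a,b=[at_z(S,sid(*q),z) for q in c]; print("side",a,b,(a+b)/2)
C=[(422,78),(717,30),(748,187),(446,243)]
q=np.array([at_z(T,top(*c),z) for c,z in zip(C,(.058,.058,.058,.03))]); print("corners top",q.round(4).tolist(),q.mean(0),)
C=[(36,76),(237,15),(376,381),(150,461)]
q=np.array([at_z(S,sid(*c),.058) for c in C]); print("corners side",q.round(4).tolist(),q.mean(0))
gt=(287/3.8+175-.4,131/3.8+165-.4); print("green",at_z(T,gt,.128),locate([S,T],[(236.6,170.5),gt]))
E
```

```text
div top ends [ 0.55549862 -0.17507649] [ 0.43797505 -0.20451176] [ 0.49673683 -0.18979412] -1.3253822352017783 0.12115371985927278
side [ 0.43655346 -0.19977332] [ 0.55773449 -0.17708337] [ 0.49714397 -0.18842835]
corners top [[0.5393, -0.0442], [0.5983, -0.3094], [0.4573, -0.3379], [0.3965, -0.0738]] [ 0.49786199 -0.19134099]
corners side [[0.4001, -0.0759], [0.5395, -0.0437], [0.5985, -0.3066], [0.4591, -0.3397]] [ 0.49931289 -0.19147189]
green [0.53573798 0.09782631] (array([0.5343858 , 0.09775949, 0.13707644]), np.float64(0.12339125977010212))
```

```bash
python3 - <<'E'
from station import *; from h import *
S,T=grab_frame("side"),grab_frame("top")
for p in((293,139),(270,128),(196,68)): print("mw bottom side",p,at_z(S,p,0))
for p in((290,75),(195,28)): print("mw top side",p,[at_z(S,p,z) for z in(.2,.28)])
for p in((206,150),(192,123),(80,213),(100,222)): print("mw top",p,[at_z(T,p,z).round(3) for z in(0,.2,.28)])
for p in((222,155),(325,155),(222,122)): print("toaster",p,[at_z(T,p,z).round(3) for z in(0,.2)])
E
```

```text
mw bottom side (293, 139) [0.74261861 0.31975007]
mw bottom side (270, 128) [0.67096766 0.38001746]
mw bottom side (196, 68) [0.41883098 0.7479479 ]
mw top side (290, 75) [array([0.73400923, 0.41417694]), array([0.71198564, 0.31588109])]
mw top side (195, 28) [array([0.43714363, 0.72000072]), array([0.44434427, 0.59159878])]
mw top (206, 150) [array([0.741, 0.279]), array([0.679, 0.252]), array([0.654, 0.242])]
mw top (192, 123) [array([0.847, 0.343]), array([0.771, 0.308]), array([0.741, 0.294])]
mw top (80, 213) [array([0.471, 0.733]), array([0.443, 0.647]), array([0.432, 0.613])]
mw top (100, 222) [array([0.442, 0.651]), array([0.418, 0.576]), array([0.409, 0.546])]
toaster (222, 155) [array([0.725, 0.217]), array([0.664, 0.198])]
toaster (325, 155) [array([ 0.748, -0.175]), array([ 0.684, -0.143])]
toaster (222, 122) [array([0.858, 0.227]), array([0.78 , 0.207])]
```

Emit:
carry_out --moves '[{"slide":[6,-14,0],"rotation":[0,0,0.12],"gripper":0.5},{"slide":[12,-28,0],"rotation":[0,0,0.24],"gripper":0.5},{"slide":[18,-42,0],"rotation":[0,0,0.36],"gripper":0.5},{"slide":[24,-56,0],"rotation":[0,0,0.48],"gripper":0.5},{"slide":[30.1,-70.3,-4],"rotation":[0,0,0.584],"gripper":0.5},{"slide":[30.1,-70.3,-8],"rotation":[0,0,0.584],"gripper":0.5},{"slide":[30.1,-70.3,-8],"rotation":[0,0,0.584],"gripper":0.5},{"slide":[30.1,-70.3,-8],"rotation":[0,0,0.584],"gripper":0.5},{"slide":[30.1,-70.3,-10],"rotation":[0,0,0.584],"gripper":0.5},{"slide":[30.1,-70.3,-10],"rotation":[0,0,0.584],"gripper":0.5},{"slide":[30.1,-70.3,-10],"rotation":[0,0,0.584],"gripper":0.5},{"slide":[30.1,-70.3,-10],"rotation":[0,0,0.584],"gripper":0.5},{"slide":[30.1,-70.3,-10],"rotation":[0,0,0.584],"gripper":0.5},{"slide":[30.1,-70.3,-10],"rotation":[0,0,0.584],"gripper":0.5}]'

```text
clock: 2.15
tool_pos: [0.4967, -0.1901, 0.138]
tcp_rot: [[-0.976, -0.216, -0.001], [-0.216, 0.976, 0.001], [0.001, 0.001, -1.0]]
contact_force: [-1.1, -0.3, -0.1]
grip_width: 0.0442
gripper_force: 0.0
```

Emit:
carry_out --moves '[{"slide":[0,0,-2.5],"gripper":0.5},{"slide":[0,0,-5],"gripper":0.5},{"slide":[0,0,-7.5],"gripper":0.5},{"slide":[0,0,-9.4],"gripper":0.5},{"slide":[0,0,-9.4],"gripper":0.5},{"slide":[0,0,-9.4],"gripper":0},{"slide":[0,0,-9.4],"gripper":0},{"slide":[0,0,-9.4],"gripper":0},{"slide":[0,0,-9.4],"gripper":0},{"slide":[0,0,-9.4],"gripper":0},{"slide":[0,0,-9.4],"gripper":0}]' --squeeze 25

```text
invalid input
```

Emit:
carry_out --squeeze 25 --moves '[{"slide":[0,0,-2.5],"rotation":[0,0,0],"gripper":0.5},{"slide":[0,0,-5],"rotation":[0,0,0],"gripper":0.5},{"slide":[0,0,-7.5],"rotation":[0,0,0],"gripper":0.5},{"slide":[0,0,-9.4],"rotation":[0,0,0],"gripper":0.5},{"slide":[0,0,-9.4],"rotation":[0,0,0],"gripper":0.5},{"slide":[0,0,-9.4],"rotation":[0,0,0],"gripper":0},{"slide":[0,0,-9.4],"rotation":[0,0,0],"gripper":0},{"slide":[0,0,-9.4],"rotation":[0,0,0],"gripper":0},{"slide":[0,0,-9.4],"rotation":[0,0,0],"gripper":0},{"slide":[0,0,-9.4],"rotation":[0,0,0],"gripper":0},{"slide":[0,0,-9.4],"rotation":[0,0,0],"gripper":0}]'

```text
clock: 3.52
tool_pos: [0.4967, -0.1891, 0.0449]
tcp_rot: [[-0.976, -0.218, 0.0], [-0.218, 0.976, -0.0], [-0.0, -0.0, -1.0]]
contact_force: [0.2, 0.7, 3.3]
grip_width: 0.0078
gripper_force: 25.0
```

Emit:
carry_out --moves '[{"slide":[0,0,1],"rotation":[0,0,0],"gripper":0},{"slide":[0,0,3],"rotation":[0,0,0],"gripper":0},{"slide":[0,0,5],"rotation":[0,0,0],"gripper":0},{"slide":[0,0,7],"rotation":[0,0,0],"gripper":0},{"slide":[0.66,-2.98,7],"rotation":[0,0,0],"gripper":0},{"slide":[1.33,-5.95,7],"rotation":[0,0,0],"gripper":0},{"slide":[1.33,-5.95,7],"rotation":[0,0,0],"gripper":0},{"slide":[1.33,-5.95,7],"rotation":[0,0,0],"gripper":0},{"slide":[1.33,-5.95,7],"rotation":[0,0,0],"gripper":0}]'

```text
clock: 4.65
tool_pos: [0.5098, -0.2476, 0.1149]
tcp_rot: [[-0.976, -0.219, -0.0], [-0.219, 0.976, 0.0], [0.0, 0.0, -1.0]]
contact_force: [-0.2, -0.4, -1.6]
grip_width: 0.0076
gripper_force: 25.0
```

```bash
python3 - <<'E'
from station import *; import cv2,numpy as np
S,T=grab_frame("side"),grab_frame("top")
a=cv2.resize(S["image"][215:355,180:290,::-1],None,fx=4,fy=4,interpolation=2); b=cv2.resize(T["image"][180:260,285:375,::-1],None,fx=4,fy=4,interpolation=2)
b=cv2.copyMakeBorder(b,0,a.shape[0]-b.shape[0],0,0,0); cv2.imwrite("pics/d1.png",np.hstack([a,b])); print(state()["tool_pos"],state()["contact_force"],state()["grip_width"])
E
```

```text
[ 0.50993848 -0.24784964  0.11490675] [-0.18881517 -0.33599473 -1.92866249] 0.0072456228406565315
```

View pics/d1.png

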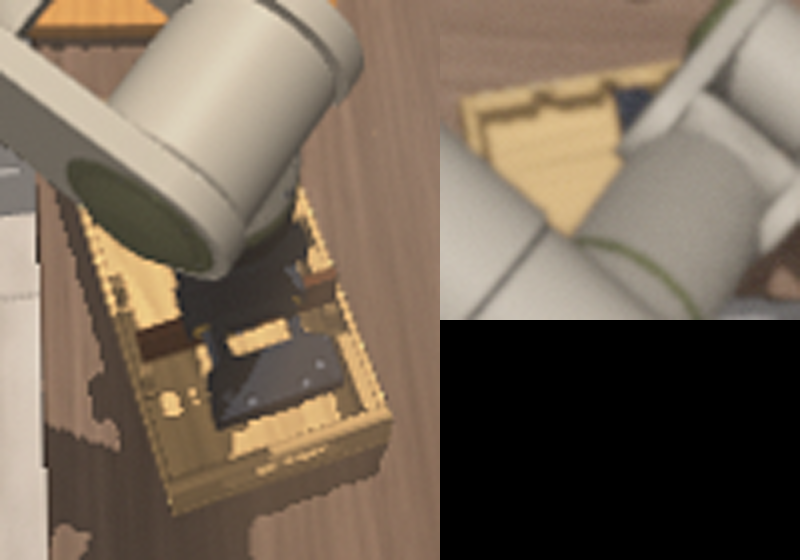

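The side view shows the divider held level, with its ends visible at about (140,340) and (335,280) above the right-hand grooves. I'll lower it gently.

Emit:
carry_out --moves '[{"slide":[0,0,-2],"rotation":[0,0,0],"gripper":0},{"slide":[0,0,-3.5],"rotation":[0,0,0],"gripper":0},{"slide":[0,0,-4.3],"rotation":[0,0,0],"gripper":0},{"slide":[0,0,-5],"rotation":[0,0,0],"gripper":0},{"slide":[0,0,-5.6],"rotation":[0,0,0],"gripper":0},{"slide":[0,0,-6.2],"rotation":[0,0,0],"gripper":0},{"slide":[0,0,-6.6],"rotation":[0,0,0],"gripper":0},{"slide":[0,0,-6.8],"rotation":[0,0,0],"gripper":0},{"slide":[0,0,-6.8],"rotation":[0,0,0],"gripper":0},{"slide":[0,0,-6.8],"rotation":[0,0,0],"gripper":0}]'

```text
clock: 6.0
tool_pos: [0.5101, -0.2486, 0.0469]
tcp_rot: [[-0.976, -0.218, 0.0], [-0.218, 0.976, -0.0], [-0.0, -0.0, -1.0]]
contact_force: [0.1, 0.4, -0.2]
grip_width: 0.0078
gripper_force: 25.0
```

Little resistance, so it's in the grooves. I'll lower it the last bit, release it and lift off.

Emit:
carry_out --moves '[{"slide":[0,0,-0.2],"rotation":[0,0,0],"gripper":0},{"slide":[0,0,-0.3],"rotation":[0,0,0],"gripper":0},{"slide":[0,0,-0.3],"rotation":[0,0,0],"gripper":0},{"slide":[0,0,-0.3],"rotation":[0,0,0],"gripper":0.3},{"slide":[0,0,-0.3],"rotation":[0,0,0],"gripper":0.3},{"slide":[0,0,-0.3],"rotation":[0,0,0],"gripper":0.3},{"slide":[0,0,-0.3],"rotation":[0,0,0],"gripper":0.3},{"slide":[0,0,3],"rotation":[0,0,0],"gripper":0.3},{"slide":[0,0,8],"rotation":[0,0,0],"gripper":0.5},{"slide":[0,0,13],"rotation":[0,0,0],"gripper":0.8},{"slide":[0,5,17],"rotation":[0,0,-0.17],"gripper":1},{"slide":[0.5,11,17],"rotation":[0,0,-0.34],"gripper":1},{"slide":[1,17,17],"rotation":[0,0,-0.51],"gripper":1},{"slide":[1.5,23,17],"rotation":[0,0,-0.68],"gripper":1},{"slide":[2,29,17],"rotation":[0,0,-0.85],"gripper":1},{"slide":[2.5,35,17],"rotation":[0,0,-1.02],"gripper":1},{"slide":[3,41,17],"rotation":[0,0,-1.2],"gripper":1},{"slide":[3.5,46,17],"rotation":[0,0,-1.38],"gripper":1},{"slide":[3.8,49.8,17],"rotation":[0,0,-1.57],"gripper":1},{"slide":[3.8,49.8,17],"rotation":[0,0,-1.57],"gripper":1}]'

```text
clock: 8.5
tool_pos: [0.5475, 0.252, 0.2162]
tcp_rot: [[-0.221, 0.975, -0.001], [0.975, 0.221, 0.0], [0.0, -0.0, -1.0]]
contact_force: [-1.1, -0.1, 0.2]
grip_width: 0.0878
gripper_force: 0.0
```

```bash
python3 - <<'E'
from station import *; import cv2,numpy as np
S,T=grab_frame("side"),grab_frame("top")
a=cv2.resize(S["image"][225:350,185:285,::-1],None,fx=4,fy=4,interpolation=2); b=cv2.resize(T["image"][170:260,180:380,::-1],None,fx=2,fy=2,interpolation=2)
b=cv2.copyMakeBorder(b,0,a.shape[0]-b.shape[0],0,0,0); cv2.imwrite("pics/d2.png",np.hstack([a,b])); print(state()["tool_pos"],state()["contact_force"],state()["joint_pos"].round(0),state()["grip_width"])
E
```

```text
[0.54785793 0.24929461 0.21647581] [ 0.09237743  0.22704609 -0.35354509] [13. 28. 68. -0. 84.  0.] 0.08823056125616471
```

View pics/d2.png

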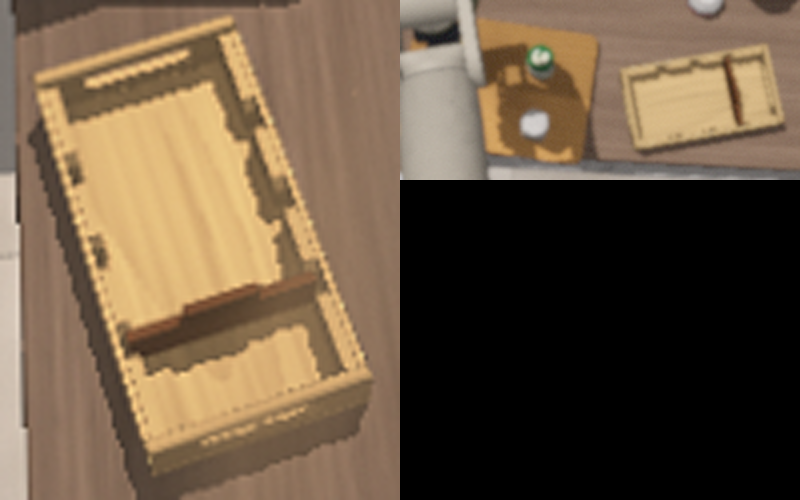

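The divider is seated in the right-hand grooves, with its top flush and level. In the side view it runs from (128,340) to (318,280). Next is the yellow jar.

Emit:
carry_out --squeeze 35 --moves '[{"slide":[0,-0.1,-4],"rotation":[0,0,0],"gripper":1},{"slide":[0,-0.1,-7],"rotation":[0,0,0],"gripper":1},{"slide":[0,-0.1,-8],"rotation":[0,0,0],"gripper":1},{"slide":[0,-0.1,-8.6],"rotation":[0,0,0],"gripper":1},{"slide":[0,-0.1,-9],"rotation":[0,0,0],"gripper":1},{"slide":[0,-0.1,-9.1],"rotation":[0,0,0],"gripper":1}]'

```text
clock: 9.35
tool_pos: [0.5482, 0.2485, 0.1262]
tcp_rot: [[-0.219, 0.976, 0.001], [0.976, 0.219, 0.0], [0.0, 0.001, -1.0]]
contact_force: [1.0, -0.1, 0.1]
grip_width: 0.0882
gripper_force: 0.0
```

Emit:
carry_out --moves '[{"slide":[0,0,-1],"rotation":[0,0,0],"gripper":1},{"slide":[0,0,-2.2],"rotation":[0,0,0],"gripper":1},{"slide":[0,0,-2.2],"rotation":[0,0,0],"gripper":0.8},{"slide":[0,0,-2.2],"rotation":[0,0,0],"gripper":0.7},{"slide":[0,0,-2.2],"rotation":[0,0,0],"gripper":0.5},{"slide":[0,0,-2.2],"rotation":[0,0,0],"gripper":0.5},{"slide":[0,0,-2.2],"rotation":[0,0,0],"gripper":0.5},{"slide":[0,0,-2.2],"rotation":[0,0,0],"gripper":0.5}]'

```text
clock: 10.35
tool_pos: [0.5486, 0.2486, 0.1043]
tcp_rot: [[-0.219, 0.976, 0.002], [0.976, 0.219, 0.001], [0.0, 0.002, -1.0]]
contact_force: [4.3, 1.3, 2.4]
grip_width: 0.0638
gripper_force: 34.6
```

Emit:
carry_out --moves '[{"slide":[0,0,1],"rotation":[0,0,0],"gripper":0.5},{"slide":[0,0,4],"rotation":[0,0,0],"gripper":0.5},{"slide":[0,0,8],"rotation":[0,0,0],"gripper":0.5},{"slide":[0,0,12],"rotation":[0,0,0],"gripper":0.5},{"slide":[0,0,14.5],"rotation":[0,0,0],"gripper":0.5},{"slide":[-0.6,-3,14.5],"rotation":[0,0,0],"gripper":0.5},{"slide":[-1.4,-7.5,14.5],"rotation":[0,0,0],"gripper":0.5},{"slide":[-2.3,-12,14.5],"rotation":[0,0,0],"gripper":0.5},{"slide":[-3.1,-16.5,14.5],"rotation":[0,0,0],"gripper":0.5},{"slide":[-4,-21,14.5],"rotation":[0,0,0],"gripper":0.5},{"slide":[-4.8,-25.5,14.5],"rotation":[0,0,0],"gripper":0.5},{"slide":[-5.7,-30,14.5],"rotation":[0,0,0],"gripper":0.5},{"slide":[-6.4,-34,14.5],"rotation":[0,0,0],"gripper":0.5},{"slide":[-6.8,-36.2,14.5],"rotation":[0,0,0],"gripper":0.5},{"slide":[-6.8,-36.2,14.5],"rotation":[0,0,0],"gripper":0.5},{"slide":[-6.8,-36.2,11],"rotation":[0,0,0],"gripper":0.5},{"slide":[-6.8,-36.2,7.5],"rotation":[0,0,0],"gripper":0.5},{"slide":[-6.8,-36.2,5.5],"rotation":[0,0,0],"gripper":0.5},{"slide":[-6.8,-36.2,5.5],"rotation":[0,0,0],"gripper":0.5}]'

```text
clock: 12.72
tool_pos: [0.4791, -0.1122, 0.1576]
tcp_rot: [[-0.22, 0.975, -0.004], [0.975, 0.22, 0.002], [0.003, -0.003, -1.0]]
contact_force: [0.8, 0.0, -4.7]
grip_width: 0.0637
gripper_force: 33.9
```

```bash
python3 - <<'E'
from station import *; import cv2,numpy as np
S=grab_frame("side")
cv2.imwrite("pics/y1.png",cv2.resize(S["image"][195:345,165:300,::-1],None,fx=4,fy=4,interpolation=2)); print(state()["tool_pos"],state()["contact_force"],state()["ft_torque"])
E
```

```text
[ 0.4797492  -0.11263713  0.15878591] [-0.16756989 -0.47915528 -4.21119251] [-0.08896457  0.01646521  0.04094383]
```

View pics/y1.png

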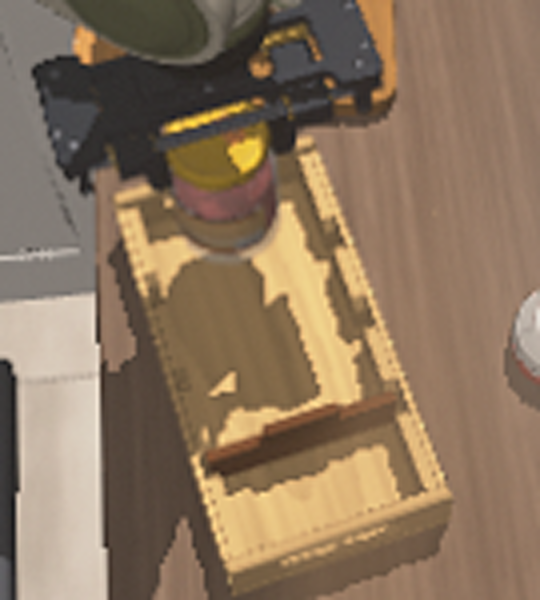

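The jar hangs upright over the left end, with its base at about (230,245). I'll lower it.

Emit:
carry_out --moves '[{"slide":[0,0,-2],"rotation":[0,0,0],"gripper":0.5},{"slide":[0,0,-4],"rotation":[0,0,0],"gripper":0.5},{"slide":[0,0,-5.3],"rotation":[0,0,0],"gripper":0.5},{"slide":[0,0,-5.9],"rotation":[0,0,0],"gripper":0.5},{"slide":[0,0,-6.2],"rotation":[0,0,0],"gripper":0.5},{"slide":[0,0,-6.2],"rotation":[0,0,0],"gripper":0.5},{"slide":[0,0,-6.2],"rotation":[0,0,0],"gripper":0.5}]'

```text
clock: 13.65
tool_pos: [0.4802, -0.1136, 0.0971]
tcp_rot: [[-0.219, 0.976, 0.001], [0.976, 0.219, -0.0], [-0.0, 0.001, -1.0]]
contact_force: [0.7, -0.2, -5.6]
grip_width: 0.0638
gripper_force: 33.9
```

Emit:
carry_out --moves '[{"slide":[0,0,-0.15],"rotation":[0,0,0],"gripper":0.5},{"slide":[0,0,-0.25],"rotation":[0,0,0],"gripper":0.5},{"slide":[0,0,-0.32],"rotation":[0,0,0],"gripper":0.5},{"slide":[0,0,-0.32],"rotation":[0,0,0],"gripper":0.5}]'

```text
clock: 14.15
tool_pos: [0.4802, -0.1136, 0.0939]
tcp_rot: [[-0.219, 0.976, 0.001], [0.976, 0.219, -0.0], [-0.0, 0.0, -1.0]]
contact_force: [-0.6, -0.3, 3.0]
grip_width: 0.0638
gripper_force: 34.5
```

Emit:
carry_out --moves '[{"slide":[0,0,0],"rotation":[0,0,0],"gripper":0.8},{"slide":[0,0,0],"rotation":[0,0,0],"gripper":0.9},{"slide":[0,0,0],"rotation":[0,0,0],"gripper":0.9},{"slide":[0,0,0],"rotation":[0,0,0],"gripper":0.9},{"slide":[0,0,1.5],"rotation":[0,0,0],"gripper":0.9},{"slide":[0,0,5],"rotation":[0,0,0],"gripper":0.9},{"slide":[0,0,10],"rotation":[0,0,0],"gripper":0.9},{"slide":[0,0,12],"rotation":[0,0,0],"gripper":0.9},{"slide":[-0.8,6,12],"rotation":[0,0,0],"gripper":0.9},{"slide":[-1.7,12,12],"rotation":[0,0,0],"gripper":0.9},{"slide":[-2.6,18,12],"rotation":[0,0,0],"gripper":0.9},{"slide":[-3.5,24,12],"rotation":[0,0,0],"gripper":0.9},{"slide":[-4.4,30,12],"rotation":[0,0,0],"gripper":0.9},{"slide":[-5.1,35,12],"rotation":[0,0,0],"gripper":0.9},{"slide":[-5.4,37.2,11],"rotation":[0,0,0],"gripper":0.9},{"slide":[-5.4,37.2,6],"rotation":[0,0,0],"gripper":0.9},{"slide":[-5.4,37.2,3],"rotation":[0,0,0],"gripper":0.9},{"slide":[-5.4,37.2,1.5],"rotation":[0,0,0],"gripper":0.9},{"slide":[-5.4,37.2,0.5],"rotation":[0,0,0],"gripper":0.9},{"slide":[-5.4,37.2,0.5],"rotation":[0,0,0],"gripper":0.9}]'

```text
clock: 16.65
tool_pos: [0.4259, 0.2584, 0.0983]
tcp_rot: [[-0.219, 0.976, -0.001], [0.976, 0.219, -0.0], [-0.0, -0.001, -1.0]]
contact_force: [0.4, -0.2, 0.2]
grip_width: 0.0792
gripper_force: 0.0
```

```bash
python3 - <<'E'
from station import *; import cv2,numpy as np
S,T=grab_frame("side"),grab_frame("top")
a=cv2.resize(S["image"][110:345,170:290,::-1],None,fx=2.5,fy=2.5,interpolation=2); b=cv2.resize(T["image"][170:260,180:380,::-1],None,fx=2.5,fy=2.5,interpolation=2)
b=cv2.copyMakeBorder(b,0,a.shape[0]-b.shape[0],0,0,0); cv2.imwrite("pics/r1.png",np.hstack([a,b])); print(state()["tool_pos"],state()["contact_force"])
E
```

```text
[0.42633349 0.2585867  0.09911382] [-1.114439   -0.21435522 -0.00386641]
```

View pics/r1.png

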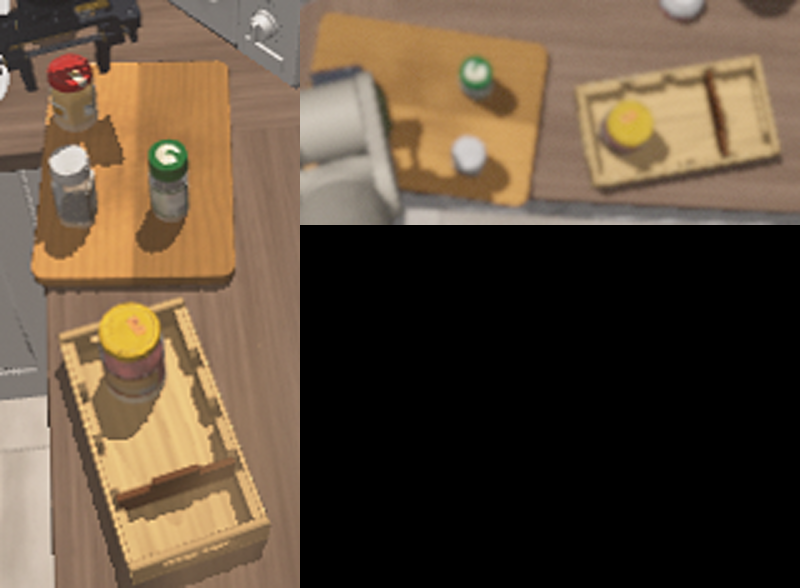

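The yellow jar stands upright at the left. The fingers straddle the red lid (70,72) in the side view, with tips at about (30,85) and (105,62). I'll grasp it now.

Emit:
carry_out --moves '[{"slide":[0,0,-1],"rotation":[0,0,0],"gripper":0.9},{"slide":[0,0,-2],"rotation":[0,0,0],"gripper":0.9},{"slide":[0,0,-2],"rotation":[0,0,0],"gripper":0.75},{"slide":[0,0,-2],"rotation":[0,0,0],"gripper":0.65},{"slide":[0,0,-2],"rotation":[0,0,0],"gripper":0.4},{"slide":[0,0,-2],"rotation":[0,0,0],"gripper":0.4},{"slide":[0,0,-2],"rotation":[0,0,0],"gripper":0.4},{"slide":[0,0,-2],"rotation":[0,0,0],"gripper":0.4}]'

```text
clock: 17.75
tool_pos: [0.4264, 0.2586, 0.0788]
tcp_rot: [[-0.219, 0.976, 0.001], [0.976, 0.219, 0.0], [0.0, 0.001, -1.0]]
contact_force: [3.7, 1.5, 0.9]
grip_width: 0.0566
gripper_force: 34.7
```

Emit:
carry_out --moves '[{"slide":[0,0,1],"rotation":[0,0,0],"gripper":0.4},{"slide":[0,0,4],"rotation":[0,0,0],"gripper":0.4},{"slide":[0,0,8],"rotation":[0,0,0],"gripper":0.4},{"slide":[0,0,13],"rotation":[0,0,0],"gripper":0.4},{"slide":[0.3,-2,14],"rotation":[0,0,0],"gripper":0.4},{"slide":[1.1,-7,14],"rotation":[0,0,0],"gripper":0.4},{"slide":[1.9,-12,14],"rotation":[0,0,0],"gripper":0.4},{"slide":[2.7,-17,14],"rotation":[0,0,0],"gripper":0.4},{"slide":[3.5,-22,14],"rotation":[0,0,0],"gripper":0.4},{"slide":[4.3,-27,14],"rotation":[0,0,0],"gripper":0.4},{"slide":[5.1,-32,14],"rotation":[0,0,0],"gripper":0.4},{"slide":[5.9,-37,14],"rotation":[0,0,0],"gripper":0.4},{"slide":[6.7,-42,14],"rotation":[0,0,0],"gripper":0.4},{"slide":[7.2,-45,14],"rotation":[0,0,0],"gripper":0.4},{"slide":[7.2,-45,14],"rotation":[0,0,0],"gripper":0.4},{"slide":[7.2,-45,10],"rotation":[0,0,0],"gripper":0.4},{"slide":[7.2,-45,6],"rotation":[0,0,0],"gripper":0.4},{"slide":[7.2,-45,4],"rotation":[0,0,0],"gripper":0.4},{"slide":[7.2,-45,4],"rotation":[0,0,0],"gripper":0.4}]'

```text
clock: 20.12
tool_pos: [0.4969, -0.1899, 0.1175]
tcp_rot: [[-0.22, 0.975, -0.004], [0.975, 0.22, 0.003], [0.004, -0.003, -1.0]]
contact_force: [-0.3, 0.0, -4.3]
grip_width: 0.0567
gripper_force: 34.5
```

```bash
python3 - <<'E'
from station import *; import cv2,numpy as np
S=grab_frame("side")
cv2.imwrite("pics/r2.png",cv2.resize(S["image"][195:345,165:300,::-1],None,fx=4,fy=4,interpolation=2)); print(state()["tool_pos"],state()["contact_force"],state()["ft_torque"])
E
```

```text
[ 0.49765663 -0.19052727  0.11874694] [-0.04722782  0.10886881 -4.5620508 ] [-0.02734083 -0.00287906  0.04926892]
```

View pics/r2.png

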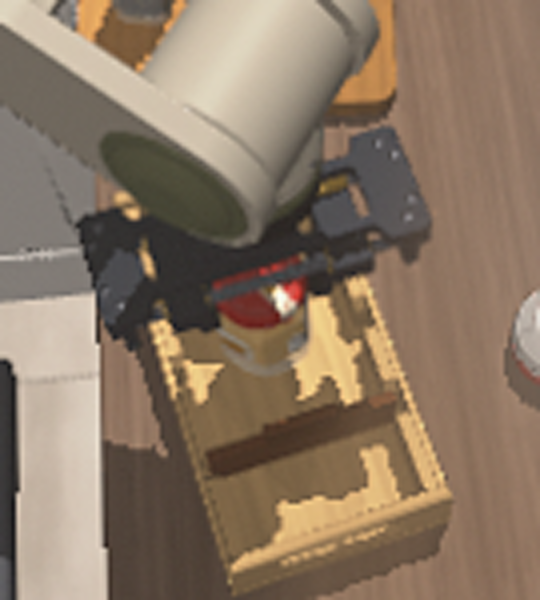

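The red jar hangs upright over the bay, with its base at about (265,360), clear of the divider. I'll lower it.

Emit:
carry_out --moves '[{"slide":[0,0,-2],"rotation":[0,0,0],"gripper":0.4},{"slide":[0,0,-3.6],"rotation":[0,0,0],"gripper":0.4},{"slide":[0,0,-4.4],"rotation":[0,0,0],"gripper":0.4},{"slide":[0,0,-4.75],"rotation":[0,0,0],"gripper":0.4},{"slide":[0,0,-4.9],"rotation":[0,0,0],"gripper":0.4},{"slide":[0,0,-5.0],"rotation":[0,0,0],"gripper":0.4},{"slide":[0,0,-5.03],"rotation":[0,0,0],"gripper":0.4},{"slide":[0,0,-5.03],"rotation":[0,0,0],"gripper":0.4}]'

```text
clock: 21.18
tool_pos: [0.4982, -0.1916, 0.0686]
tcp_rot: [[-0.219, 0.976, 0.001], [0.976, 0.219, -0.0], [-0.001, 0.001, -1.0]]
contact_force: [0.1, -0.5, -1.2]
grip_width: 0.0567
gripper_force: 34.7
```

Emit:
carry_out --moves '[{"slide":[0,0,-0.04],"rotation":[0,0,0],"gripper":0.4},{"slide":[0,0,-0.04],"rotation":[0,0,0],"gripper":0.7},{"slide":[0,0,-0.04],"rotation":[0,0,0],"gripper":0.85},{"slide":[0,0,-0.04],"rotation":[0,0,0],"gripper":0.85},{"slide":[0,0,-0.04],"rotation":[0,0,0],"gripper":0.85},{"slide":[0,0,1.5],"rotation":[0,0,0],"gripper":0.85},{"slide":[0,0,5],"rotation":[0,0,0],"gripper":0.85},{"slide":[0,0,10],"rotation":[0,0,0],"gripper":0.85},{"slide":[0,0,15],"rotation":[0,0,0],"gripper":0.85},{"slide":[0.6,4,15],"rotation":[0,0,0.17],"gripper":0.85},{"slide":[1,8,15],"rotation":[0,0,0.34],"gripper":0.85},{"slide":[1.5,12,15],"rotation":[0,0,0.51],"gripper":0.85},{"slide":[2,16,15],"rotation":[0,0,0.68],"gripper":0.85},{"slide":[2.5,20,15],"rotation":[0,0,0.85],"gripper":0.85},{"slide":[3,24,15],"rotation":[0,0,1.03],"gripper":0.85},{"slide":[3.5,27,15],"rotation":[0,0,1.21],"gripper":0.85},{"slide":[3.7,28.9,13],"rotation":[0,0,1.39],"gripper":0.85},{"slide":[3.7,28.9,10],"rotation":[0,0,1.571],"gripper":0.85},{"slide":[3.7,28.9,6.5],"rotation":[0,0,1.571],"gripper":0.85},{"slide":[3.7,28.9,6.2],"rotation":[0,0,1.571],"gripper":0.85}]'

```text
clock: 23.68
tool_pos: [0.534, 0.0975, 0.1286]
tcp_rot: [[-0.976, -0.219, -0.004], [-0.219, 0.976, 0.0], [0.004, 0.001, -1.0]]
contact_force: [0.3, 0.4, 0.2]
grip_width: 0.0747
gripper_force: 0.0
```

```bash
python3 - <<'E'
from station import *; import cv2,numpy as np
S,T=grab_frame("side"),grab_frame("top")
a=cv2.resize(S["image"][110:345,170:290,::-1],None,fx=2.5,fy=2.5,interpolation=2); b=cv2.resize(T["image"][170:260,180:380,::-1],None,fx=2.5,fy=2.5,interpolation=2)
b=cv2.copyMakeBorder(b,0,a.shape[0]-b.shape[0],0,0,0); cv2.imwrite("pics/g1.png",np.hstack([a,b])); print(state()["tool_pos"],state()["contact_force"])
E
```

```text
[0.53526366 0.09743552 0.13081855] [ 0.58011818  0.49966214 -0.04878615]
```

View pics/g1.png

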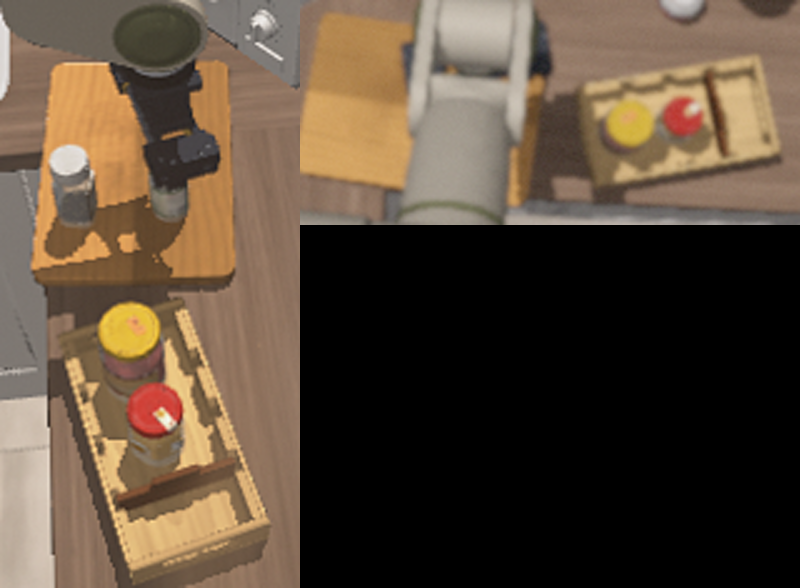

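The yellow and red jars stand upright in the wide bay, with lids at (630,122) and (684,117) in the top view. The gripper is over the green lid, so I'll grasp.

Emit:
carry_out --squeeze 20 --moves '[{"slide":[0,0,-1.5],"rotation":[0,0,0],"gripper":0.85},{"slide":[0,0,-3.2],"rotation":[0,0,0],"gripper":0.85},{"slide":[0,0,-3.2],"rotation":[0,0,0],"gripper":0.7},{"slide":[0,0,-3.2],"rotation":[0,0,0],"gripper":0.6},{"slide":[0,0,-3.2],"rotation":[0,0,0],"gripper":0.3},{"slide":[0,0,-3.2],"rotation":[0,0,0],"gripper":0.3},{"slide":[0,0,-3.2],"rotation":[0,0,0],"gripper":0.3},{"slide":[0,0,-3.2],"rotation":[0,0,0],"gripper":0.3}]'

```text
clock: 24.78
tool_pos: [0.5353, 0.0976, 0.0988]
tcp_rot: [[-0.976, -0.219, 0.001], [-0.219, 0.976, 0.0], [-0.001, -0.0, -1.0]]
contact_force: [0.4, 0.8, 4.9]
grip_width: 0.0444
gripper_force: 19.9
```

Emit:
carry_out --moves '[{"slide":[0,0,1],"rotation":[0,0,0],"gripper":0.3},{"slide":[0,0,4],"rotation":[0,0,0],"gripper":0.3},{"slide":[0,0,9],"rotation":[0,0,0],"gripper":0.3},{"slide":[0,0,14],"rotation":[0,0,0],"gripper":0.3},{"slide":[0.1,-3,14],"rotation":[0,0,0],"gripper":0.3},{"slide":[0.25,-8,14],"rotation":[0,0,0],"gripper":0.3},{"slide":[0.4,-13,14],"rotation":[0,0,0],"gripper":0.3},{"slide":[0.55,-18,14],"rotation":[0,0,0],"gripper":0.3},{"slide":[0.7,-23,14],"rotation":[0,0,0],"gripper":0.3},{"slide":[0.85,-28,14],"rotation":[0,0,0],"gripper":0.3},{"slide":[1,-33,14],"rotation":[0,0,0],"gripper":0.3},{"slide":[1.1,-36,14],"rotation":[0,0,0],"gripper":0.3},{"slide":[1.15,-37.4,14],"rotation":[0,0,0],"gripper":0.3},{"slide":[1.15,-37.4,14],"rotation":[0,0,0],"gripper":0.3},{"slide":[1.15,-37.4,10],"rotation":[0,0,0],"gripper":0.3},{"slide":[1.15,-37.4,7],"rotation":[0,0,0],"gripper":0.3},{"slide":[1.15,-37.4,5],"rotation":[0,0,0],"gripper":0.3},{"slide":[1.15,-37.4,5],"rotation":[0,0,0],"gripper":0.3}]'

```text
clock: 27.02
tool_pos: [0.5462, -0.2747, 0.1474]
tcp_rot: [[-0.975, -0.221, -0.002], [-0.221, 0.975, 0.002], [0.002, 0.002, -1.0]]
contact_force: [-0.0, -0.1, -0.3]
grip_width: 0.0445
gripper_force: 19.9
```

```bash
python3 - <<'E'
from station import *; import cv2,numpy as np
S=grab_frame("side")
cv2.imwrite("pics/g2.png",cv2.resize(S["image"][195:345,165:300,::-1],None,fx=4,fy=4,interpolation=2)); print(state()["tool_pos"],state()["contact_force"],state()["joint_pos"].round(0))
E
```

```text
[ 0.54669609 -0.2753585   0.14866078] [-0.05533326 -0.71402699 -0.18453552] [ -38.   32.   72.    0.   76. -141.]
```

View pics/g2.png

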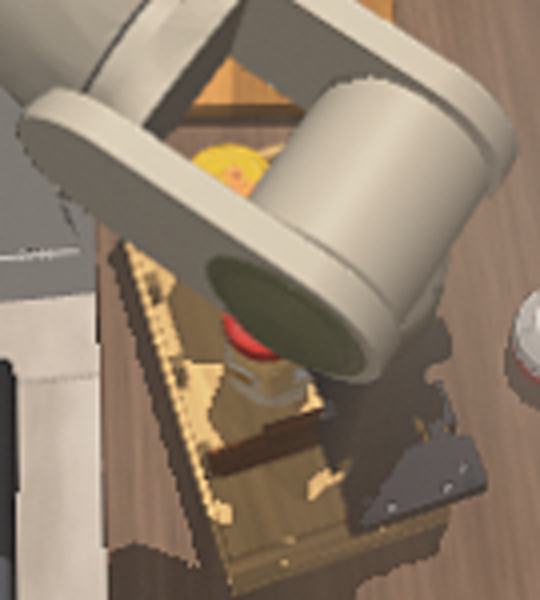

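The arm hides the green jar, but the grip width of 44 mm confirms it's held. The tray's right end is in view and clear, so I'll lower it slowly.

Emit:
carry_out --moves '[{"slide":[0,0,-1.5],"rotation":[0,0,0],"gripper":0.3},{"slide":[0,0,-2.5],"rotation":[0,0,0],"gripper":0.3},{"slide":[0,0,-3.5],"rotation":[0,0,0],"gripper":0.3},{"slide":[0,0,-4.5],"rotation":[0,0,0],"gripper":0.3},{"slide":[0,0,-5.4],"rotation":[0,0,0],"gripper":0.3},{"slide":[0,0,-5.7],"rotation":[0,0,0],"gripper":0.3},{"slide":[0,0,-5.8],"rotation":[0,0,0],"gripper":0.3},{"slide":[0,0,-5.8],"rotation":[0,0,0],"gripper":0.3}]'

```text
clock: 28.08
tool_pos: [0.5466, -0.2766, 0.0905]
tcp_rot: [[-0.976, -0.219, 0.0], [-0.219, 0.976, -0.0], [-0.0, -0.0, -1.0]]
contact_force: [-0.3, -0.1, -0.4]
grip_width: 0.0445
gripper_force: 19.9
```

Emit:
carry_out --moves '[{"slide":[0,0,-0.1],"rotation":[0,0,0],"gripper":0.3},{"slide":[0,0,-0.18],"rotation":[0,0,0],"gripper":0.3},{"slide":[0,0,-0.22],"rotation":[0,0,0],"gripper":0.3},{"slide":[0,0,-0.22],"rotation":[0,0,0],"gripper":0.3}]'

```text
clock: 28.58
tool_pos: [0.5468, -0.2765, 0.0887]
tcp_rot: [[-0.976, -0.22, 0.001], [-0.22, 0.976, -0.001], [-0.001, -0.001, -1.0]]
contact_force: [-0.9, 2.4, 5.1]
grip_width: 0.0447
gripper_force: 20.0
```

Emit:
carry_out --moves '[{"slide":[0,0,0],"rotation":[0,0,0],"gripper":0.6},{"slide":[0,0,0],"rotation":[0,0,0],"gripper":0.66},{"slide":[0,0,0],"rotation":[0,0,0],"gripper":0.66},{"slide":[0,0,0],"rotation":[0,0,0],"gripper":0.66},{"slide":[0,0,1.5],"rotation":[0,0,0],"gripper":0.66},{"slide":[0,0,5],"rotation":[0,0,0],"gripper":0.66},{"slide":[0,0,10],"rotation":[0,0,0],"gripper":0.66},{"slide":[0,0,14],"rotation":[0,0,0],"gripper":0.85},{"slide":[-2,6,14],"rotation":[0,0,0],"gripper":0.85},{"slide":[-4,12,14],"rotation":[0,0,0],"gripper":0.85},{"slide":[-6,18,14],"rotation":[0,0,0],"gripper":0.85},{"slide":[-8,24,14],"rotation":[0,0,0],"gripper":0.85},{"slide":[-10,30,14],"rotation":[0,0,0],"gripper":0.85},{"slide":[-11.5,35.5,14],"rotation":[0,0,0],"gripper":0.85},{"slide":[-12.2,38,12],"rotation":[0,0,0],"gripper":0.85},{"slide":[-12.2,38,8],"rotation":[0,0,0],"gripper":0.85},{"slide":[-12.2,38,5],"rotation":[0,0,0],"gripper":0.85},{"slide":[-12.2,38,4.5],"rotation":[0,0,0],"gripper":0.85},{"slide":[-12.2,38,4.5],"rotation":[0,0,0],"gripper":0.85}]'

```text
clock: 30.95
tool_pos: [0.4251, 0.1034, 0.1341]
tcp_rot: [[-0.976, -0.219, 0.001], [-0.219, 0.976, -0.0], [-0.001, -0.0, -1.0]]
contact_force: [0.8, -0.3, 1.4]
grip_width: 0.0747
gripper_force: 0.0
```

```bash
python3 - <<'E'
from station import *; import cv2,numpy as np
S,T=grab_frame("side"),grab_frame("top")
a=cv2.resize(S["image"][110:345,170:290,::-1],None,fx=2.5,fy=2.5,interpolation=2); b=cv2.resize(T["image"][180:260,260:380,::-1],None,fx=4,fy=4,interpolation=2)
b=cv2.copyMakeBorder(b,0,a.shape[0]-b.shape[0],0,0,0); cv2.imwrite("pics/w1.png",np.hstack([a,b])); print(state()["tool_pos"],state()["contact_force"])
E
```

```text
[0.42522612 0.10337096 0.13434864] [ 0.03923736 -0.16352444  0.70323056]
```

View pics/w1.png

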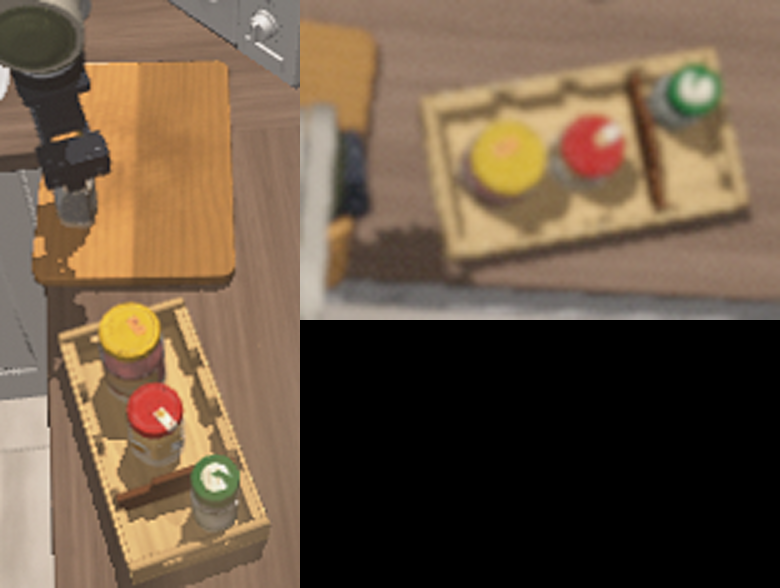

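The green jar stands upright at the back of the narrow bay, with its lid at (693,90) in the top view. Now I'll grasp the white one.

Emit:
carry_out --moves '[{"slide":[0,0,-1.5],"rotation":[0,0,0],"gripper":0.85},{"slide":[0,0,-3.3],"rotation":[0,0,0],"gripper":0.85},{"slide":[0,0,-3.3],"rotation":[0,0,0],"gripper":0.7},{"slide":[0,0,-3.3],"rotation":[0,0,0],"gripper":0.6},{"slide":[0,0,-3.3],"rotation":[0,0,0],"gripper":0.3},{"slide":[0,0,-3.3],"rotation":[0,0,0],"gripper":0.3},{"slide":[0,0,-3.3],"rotation":[0,0,0],"gripper":0.3},{"slide":[0,0,-3.3],"rotation":[0,0,0],"gripper":0.3}]'

```text
clock: 32.05
tool_pos: [0.425, 0.1035, 0.1007]
tcp_rot: [[-0.976, -0.219, 0.002], [-0.219, 0.976, -0.0], [-0.002, -0.0, -1.0]]
contact_force: [0.2, -0.2, 6.0]
grip_width: 0.0462
gripper_force: 20.1
```

Emit:
carry_out --moves '[{"slide":[0,0,1],"rotation":[0,0,0],"gripper":0.3},{"slide":[0,0,4],"rotation":[0,0,0],"gripper":0.3},{"slide":[0,0,9],"rotation":[0,0,0],"gripper":0.3},{"slide":[0,0,14],"rotation":[0,0,0],"gripper":0.3},{"slide":[0.5,-3,14],"rotation":[0,0,0],"gripper":0.3},{"slide":[1.3,-8,14],"rotation":[0,0,0],"gripper":0.3},{"slide":[2.1,-13,14],"rotation":[0,0,0],"gripper":0.3},{"slide":[2.9,-18,14],"rotation":[0,0,0],"gripper":0.3},{"slide":[3.7,-23,14],"rotation":[0,0,0],"gripper":0.3},{"slide":[4.5,-28,14],"rotation":[0,0,0],"gripper":0.3},{"slide":[5.3,-33,14],"rotation":[0,0,0],"gripper":0.3},{"slide":[6,-37,14],"rotation":[0,0,0],"gripper":0.3},{"slide":[6.3,-39.3,14],"rotation":[0,0,0],"gripper":0.3},{"slide":[6.3,-39.3,14],"rotation":[0,0,0],"gripper":0.3},{"slide":[6.3,-39.3,10],"rotation":[0,0,0],"gripper":0.3},{"slide":[6.3,-39.3,7],"rotation":[0,0,0],"gripper":0.3},{"slide":[6.3,-39.3,6],"rotation":[0,0,0],"gripper":0.3},{"slide":[6.3,-39.3,6],"rotation":[0,0,0],"gripper":0.3}]'

```text
clock: 34.3
tool_pos: [0.4876, -0.289, 0.1605]
tcp_rot: [[-0.976, -0.22, -0.0], [-0.22, 0.976, 0.0], [0.0, 0.0, -1.0]]
contact_force: [0.4, 0.9, -0.4]
grip_width: 0.0458
gripper_force: 19.2
```

```bash
python3 - <<'E'
from station import *; import cv2,numpy as np
S=grab_frame("side")
cv2.imwrite("pics/w2.png",cv2.resize(S["image"][195:345,165:300,::-1],None,fx=4,fy=4,interpolation=2)); print(state()["tool_pos"],state()["contact_force"],state()["joint_pos"].round(0))
E
```

```text
[ 0.48786867 -0.28933391  0.16119366] [-0.65408482  0.37576354 -0.14382894] [ -43.   27.   79.    0.   74. -145.]
```

View pics/w2.png

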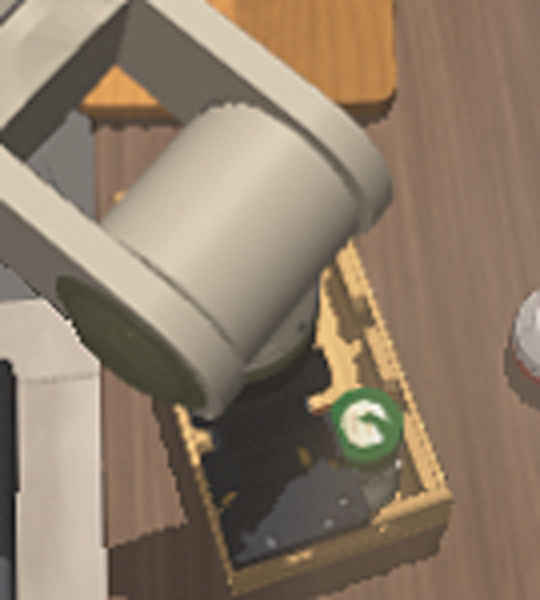

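The white jar is hidden but held (width 46 mm). The green lid at (365,425) is clear of the gripper. I'll lower it slowly.

Emit:
carry_out --moves '[{"slide":[0,0,-2],"rotation":[0,0,0],"gripper":0.3},{"slide":[0,0,-3],"rotation":[0,0,0],"gripper":0.3},{"slide":[0,0,-4],"rotation":[0,0,0],"gripper":0.3},{"slide":[0,0,-5],"rotation":[0,0,0],"gripper":0.3},{"slide":[0,0,-6],"rotation":[0,0,0],"gripper":0.3},{"slide":[0,0,-6.6],"rotation":[0,0,0],"gripper":0.3},{"slide":[0,0,-6.8],"rotation":[0,0,0],"gripper":0.3},{"slide":[0,0,-6.8],"rotation":[0,0,0],"gripper":0.3}]'

```text
clock: 35.35
tool_pos: [0.4876, -0.2896, 0.0921]
tcp_rot: [[-0.976, -0.219, 0.0], [-0.219, 0.976, -0.0], [-0.0, -0.0, -1.0]]
contact_force: [-0.6, 0.4, -0.7]
grip_width: 0.0458
gripper_force: 19.2
```

Emit:
carry_out --moves '[{"slide":[0,0,-0.1],"rotation":[0,0,0],"gripper":0.3},{"slide":[0,0,-0.15],"rotation":[0,0,0],"gripper":0.3},{"slide":[0,0,-0.18],"rotation":[0,0,0],"gripper":0.3},{"slide":[0,0,-0.18],"rotation":[0,0,0],"gripper":0.3}]'

```text
clock: 35.85
tool_pos: [0.4877, -0.2896, 0.0906]
tcp_rot: [[-0.976, -0.219, 0.001], [-0.219, 0.976, -0.0], [-0.001, -0.001, -1.0]]
contact_force: [0.3, 1.6, 4.0]
grip_width: 0.046
gripper_force: 19.7
```

Contact came at the expected height. I'll release, rise, and move clear to the left for a final check.

Emit:
carry_out --moves '[{"slide":[0,0,0],"rotation":[0,0,0],"gripper":0.6},{"slide":[0,0,0],"rotation":[0,0,0],"gripper":0.68},{"slide":[0,0,0],"rotation":[0,0,0],"gripper":0.68},{"slide":[0,0,0],"rotation":[0,0,0],"gripper":0.68},{"slide":[0,0,1.5],"rotation":[0,0,0],"gripper":0.68},{"slide":[0,0,5],"rotation":[0,0,0],"gripper":0.68},{"slide":[0,0,10],"rotation":[0,0,0],"gripper":0.68},{"slide":[0,0,15],"rotation":[0,0,0],"gripper":0.68},{"slide":[-1,6,15],"rotation":[0,0,0],"gripper":0.68},{"slide":[-2,12,15],"rotation":[0,0,0],"gripper":0.68},{"slide":[-3,18,15],"rotation":[0,0,0],"gripper":0.68},{"slide":[-4,24,15],"rotation":[0,0,0],"gripper":0.68},{"slide":[-5,30,15],"rotation":[0,0,0],"gripper":0.68},{"slide":[-6,36,15],"rotation":[0,0,0],"gripper":0.68},{"slide":[-7,42,15],"rotation":[0,0,0],"gripper":0.68},{"slide":[-7,46,15],"rotation":[0,0,0],"gripper":0.68},{"slide":[-7,46,15],"rotation":[0,0,0],"gripper":0.68}]'

```text
clock: 37.98
tool_pos: [0.417, 0.1724, 0.2412]
tcp_rot: [[-0.975, -0.223, 0.001], [-0.223, 0.975, 0.0], [-0.001, 0.0, -1.0]]
contact_force: [-0.3, -0.3, 0.2]
grip_width: 0.0598
gripper_force: 0.0
```

```bash
python3 - <<'E'
from station import *; from h import *
S,T=grab_frame("side"),grab_frame("top")
H=lambda a,b,s,v:(lambda h:(h[...,0]>=a)&(h[...,0]<=b)&(h[...,1]>s)&(h[...,2]>v))
red=lambda h:((h[...,0]<6)|(h[...,0]>172))&(h[...,1]>170)&(h[...,2]>90)
wh=lambda h:(h[...,1]<50)&(h[...,2]>130)
c,s=np.cos(.22),np.sin(.22)
for n,fn,xy,z in(("yellow",H(20,32,190,150),(0,.08),.120),("red",red,(0,0),.094),("green",H(45,90,80,40),(.029,-.094),.114),("white",wh,(-.031,-.094),.117)):
    w=[.498+c*xy[0]-s*xy[1],-.191+s*xy[0]+c*xy[1],z]; px=[]; A=[]
    for f in(S,T):
        p=project(f,w)[0].astype(int); r=blob(f,(p[0]-14,p[1]-14,p[0]+15,p[1]+15),fn); px.append(r[0]);A.append(r[2])
    X,e=locate([S,T],px); d=X[:2]-[.498,-.191]; print(n,"tray",np.round([d@[c,s],d@[-s,c]],4),"z",X[2].round(3),"err",round(e,2),A)
print(state()["tool_pos"],state()["contact_force"])
cv2.imwrite("pics/fin.png",S["image"][:,:,::-1])
E
```

```text
Traceback (most recent call last):
  File "h.py", line 16, in blob
    n,l,st,c=cv2.connectedComponentsWithStats(m); k=1+st[1:,4].argmax()
                                                      ~~~~~~~~~~~~~~~^^
ValueError: attempt to get argmax of an empty sequence
```

```bash
python3 - <<'E'
from station import *; from h import *
S,T=grab_frame("side"),grab_frame("top")
H=lambda a,b,s,v:(lambda h:(h[...,0]>=a)&(h[...,0]<=b)&(h[...,1]>s)&(h[...,2]>v))
red=lambda h:((h[...,0]<8)|(h[...,0]>170))&(h[...,1]>150)&(h[...,2]>80)
wh=lambda h:(h[...,1]<50)&(h[...,2]>130)
c,s=np.cos(.22),np.sin(.22)
for n,fn,xy,z in(("yellow",H(20,32,170,120),(0,.08),.120),("red",red,(0,0),.094),("green",H(45,90,70,30),(.029,-.094),.114),("white",wh,(-.031,-.094),.117)):
    w=[.498+c*xy[0]-s*xy[1],-.191+s*xy[0]+c*xy[1],z]; px=[];F=[]
    for f in(S,T):
        p=project(f,w)[0].astype(int)
        try: r=blob(f,(p[0]-14,p[1]-14,p[0]+15,p[1]+15),fn); px.append(r[0]);F.append(f);A=r[2];q=at_z(f,r[0],z)-[.498,-.191]; print(n,"top" if f is T else "side","tray",np.round([q@[c,s],q@[-s,c]],4),"area",A)
        except ValueError: 
            print(n,"top" if f is T else "side","no blob",p,[cv2.cvtColor(f["image"],cv2.COLOR_RGB2HSV)[p[1]+j,p[0]+i].tolist() for i in(-4,0,4) for j in(-4,0,4)])
    if len(px)==2: print("   tri z",locate(F,px)[0][2].round(3))
E
```

```text
yellow side tray [-0.0041  0.082 ] area 423.0
yellow top tray [-0.0072  0.078 ] area 135.0
   tri z 0.126
red side tray [-0.0024  0.0029] area 356.0
red top tray [-0.0012  0.    ] area 147.5
   tri z 0.099
green side tray [ 0.0298 -0.0892] area 244.0
green top tray [ 0.0302 -0.0925] area 109.5
   tri z 0.119
white side tray [-0.0306 -0.0928] area 296.0
white top tray [-0.0288 -0.0956] area 153.0
   tri z 0.122
```

All four lids sit at their intended places, at upright heights. Handing in.

```bash
python3 -c "
from station import *
print(job_done())"
```

```text
the job is handed in; nothing more can be done
None
```

The divider is seated in the right-hand grooves and all four jars stand upright in their places. I handed the job in at about 38 s on the robot's clock, and neither the mugs nor the egg timer was touched.

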